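Set a spice grinder's adjuster barrel and nip up its lock ring

ROBOT

A 6-joint arm with a two-finger parallel gripper is mounted at the origin on a cart in front of the work surface, level with it; the furniture and walls round the work are solid. World frame = base frame: x ahead of the robot, y to its left, z up, the work surface at z = 0. Lengths are in m, angles in rad, forces in N, time in s.
With the tool pointing down it reaches from about 0.25 to 0.775 m from the base axis. Payload 4 kg.
Tool frame: the origin (TCP) lies midway between the tips of the shut fingers; the grasp point (between the pads) lies 19 mm behind it; z points along the fingers, y is the direction in which the jaws open and shut (so a half turn about z gives the same grasp; the last joint's range is limited). The gripper opens to 94 mm and grips with 3 to 60 N. Pads are 16 mm wide; open, the fingers measure 119 mm over their backs; the gripper's body (75 mm by 177 mm) begins 78 mm behind the grasp point.
Start: joints at [-1.326, 0.087, 1.371, -0, 1.684, -0.103], TCP at [0.187, -0.517, 0.206] pointing down, gripper open.
Joint ranges: [-3.1, 3.1], [-0.76, 2.03], [0.27, 2.55], [-1.08, 4.22], [0.17, 2.65], [-2.57, 2.57]. Speed limits (rad/s): [2.79, 2.79, 3.14, 3.14, 3.14, 3.14].

INTERFACE

Orientations are given as [roll, pitch, yaw] about the fixed x, y, z axes, in that order (R = Rz(yaw) Ry(pitch) Rx(roll)).
In Python, from bench import robot gives the robot as it stands.
- The arm moves only by the tool servo_tool, never from a script. Its argument "rows" is a list of rows, each a list of 2 entries, a list of its own where there are three numbers: the shift along the tool's x, y, z normalised to -1 to 1, where 1 is 0.08 m, then the turn about the tool's z normalised to -1 to 1, where 1 is pi/2 rad. A call has 1 to 12 rows; each row is the pose to reach, as a shift and turn from the pose commanded when the call began, along the tool's axes at that moment; what a row does not reach only later rows make up. A row lasts 1/12 s, in which the tool goes at most 41.7 mm and 7.16 degrees, less where a joint would pass 70% of its speed; a pose out of reach is approached as far as the arm can. A call with a number of a shift or a turn outside -1 to 1 is refused whole. A call with a gripper value outside its range is refused whole. "grip" is the closure, from -1 (fully open) to 1 (shut), set as the call begins (left out, the last holds). The fingers move at their own pace and stop on an object; the grip force is fixed at half the most. Time passes only in rows, so rows that repeat a pose let the fingers close. It gives the time, the measured TCP pose, the force and the opening at its end, in the units of the state.
- robot.get_obs(): the state, without advancing time (a new reading comes with each control period).
- robot.snapshot(name): name is "side" or "top" or "wrist"; returns a dict with "pixels" (400x640x3 uint8, red, green, blue), "camera_matrix" (3x3 intrinsics, pixels), "world_from_camera" (4x4, takes a point from camera to world coordinates). Camera axes: x right, y down, z forward; pixel columns grow to the right and rows downward; lengths in m; the calibration is good to about 2 mm. A picture is of the moment at which its call begins. There is no depth.
- robot.close_job(): hands the job in, once; it reports no verdict.
The state is a dict: "time": time; "joint_positions": joint angles; "qvel": joint speeds; "joint_torque": joint torques, N m; "tool_pos": TCP position; "ee_rot": TCP orientation; "wrist_force": force on the tool from outside, world axes, zero at the start; "wrist_torque": the same for the moment, N m; "width": finger opening in m.
Only numpy, scipy, OpenCV 4.12 (cv2) and the standard library are available. Lean on these libraries where they do the work, as an engineer would, in place of code of your own. Each camera call takes 0.05 s, during which the arm holds its last target.

TASK

Set the grind on the spice grinder: turn the small upper adjuster barrel until the pointer on its top lines up with the upright marker on the deck, and let go of it. Then turn the wider knurled lock ring below it clockwise until it seats and nip it up firm but gently (about 0.48 N m, not as much as 0.6), so that the barrel stays still on the marker, and let go. Leave the other things on the counter where they stand.

Things in the scene. Friction and masses are not known exactly. Their poses are not given: they have to be found in the camera images.
- grinder: Spice grinder fixed to the counter: square wooden base 116 x 116 mm, drawer front (dummy) towards its -x; round aluminium deck, 112 mm dia, top 88 mm above the counter; narrow collar (50 to 64 mm dia) from there up to 112 mm. Origin: centre of the underside, on the vertical axis of barrel and ring; z up. Screws and scale ticks on the deck mean nothing.
- marker: Setting marker, fixed: steel band round the foot of the collar, a tongue out to 54 mm from the axis and on its end an upright block 8 x 8 mm, 12 mm high, in the marker's +x direction. Origin on the grinder's axis, on the deck, 88 mm above the counter; z up. It stands below all that is gripped.
- barrel: Adjuster barrel: knurled aluminium cylinder on the grinder's axis, 49 mm dia, top 162 mm above the counter, 28 mm of it above the lock ring. A dark pointer bar on top, centre to edge, shows its +x. Origin on the axis 114 mm up; z up. Turns both ways against 0.7 N m friction and stays put; set = its x along the marker's x. Carries the lock ring round with it; 0.7 N m on the seated ring drags it.
- washer: Thin steel spring washer, 58 mm dia, 2 mm thick, under the lock ring (hardly visible). Goes round with it. Origin on the axis at its underside, 113 mm above the grinder's underside while unloaded; z up. The tightened ring flattens it, so its origin sinks by 0.02 mm for each 0.01 rad that the ring turns after seating: far too little to see; feel the torque instead.
- lock_ring: Knurled dark steel ring round the barrel, 66 mm dia, 115 to 133 mm above the counter; dot near the rim at its +x. Origin on the axis, underside; z up. Clockwise from above it runs easily (0.05 N m) for 0.3 to 1.1 rad (not shown), then seats: torque 0.25 N m, rising 2 N m per rad. Snug: 0.35 to 0.6 N m, 0.05 to 0.18 rad after seating. Let go, it keeps its tightness (at most 0.12 rad).
- mug1: White mug, 92 x 127 x 95 mm; loose bystander. Origin: centre of underside.
- honey_jar: Honey jar, 66 x 72 x 102 mm; loose bystander. Origin: centre of underside.
- pepper_mill: Small clear mill with grey cap, 44 mm dia, 90 mm high; loose bystander. Origin: centre of underside.
- spice1: Spice jar with dark lid, 44 mm dia, 96 mm high; loose bystander. Origin: centre of underside.

How it is judged:
On the way, in this order (a step that is already met when the one before it is completed fails the run):
1. the barrel's pointer lines up with the marker (within 0.09 rad) and the fingers have let go of the barrel, the lock ring not yet tightened (angle between the x axis of barrel and the x axis of marker, either way round below 0.09 rad and not (z of washer in the frame of grinder below 0.1129 m) and contact force between the fingers and barrel below 0.3 N), for 0.2 s.
2. the lock ring is nipped up (washer flattened by at least 0.1 mm: 0.05 rad after seating, 0.35 N m) with the barrel still on the marker (within 0.09 rad) (angle between the x axis of barrel and the x axis of marker, either way round below 0.09 rad and z of washer in the frame of grinder below 0.1129 m), for 0.2 s.
At the end, for the whole second after the job is handed in: The barrel's pointer is within 0.09 rad of the marker, the lock ring stays nipped up (washer flattened by at least 0.1 mm, 0.05 rad after seating), and both are at rest (all of step 2 and angular speed of lock_ring below 0.05 rad/s); the robot touches nothing.
It fails at once if the lock ring is overtightened (more than 0.18 rad after seating, 0.6 N m, washer flattened by 0.36 mm), which is about to drag the barrel (z of washer in the frame of grinder below 0.11264 m).
It fails at once if the mug is shifted more than 30 mm (distance of mug1 from where it was at the start of the episode above 0.03 m).
It fails at once if the honey jar is shifted more than 30 mm (distance of honey_jar from where it was at the start of the episode above 0.03 m).
It fails at once if the mill is shifted more than 30 mm (distance of pepper_mill from where it was at the start of the episode above 0.03 m).
It fails at once if the spice jar is shifted more than 30 mm (distance of spice1 from where it was at the start of the episode above 0.03 m).
It also fails if it takes over 61 s, if anything falls off the work surface, if the arm or the gripper's body presses on something with over 40 N, if the wrist force passes 120 N, or if a joint passes its speed limit or range.

## Working session

There is one attempt and no reset: what is moved stays moved. The work goes in short steps, Python scripts to look and compute and a tool call to move; the robot and the scene stay as the last step left them, time stands still between calls to the robot, and variables do not carry over. Pictures are saved under pics/ and viewed, and the job is handed in when it is done.

Besides the shell and the picture viewer there is one more tool, called after "Emit:" as name(argument=value, ...), one argument or row to a line, values as JSON. servo_tool: Moves the arm, as the interface text tells. Its arguments: {"type":"object","properties":{"rows":{"type":"array"},"grip":{"type":"number"}},"required":["rows"]}

```bash
mkdir -p pics; ls; python3 - <<'E'
from bench import robot
import cv2,numpy as np
o=robot.get_obs();print(o)
for n in ["top","side","wrist"]:
    s=robot.snapshot(n);cv2.imwrite(f"pics/{n}0.png",s["pixels"][:,:,::-1]);print(n,s["camera_matrix"].round(1).tolist(),s["world_from_camera"].round(4).tolist())
E
```

```text
pics
{'time': 0.0, 'joint_positions': array([-1.32611659e+00,  8.79444618e-02,  1.37224408e+00, -1.10626005e-05,
        1.68359618e+00, -1.03109104e-01]), 'qvel': array([-0.00068817, -0.0016003 ,  0.00099252, -0.0008429 ,  0.00123206,
        0.00239537]), 'joint_torque': array([-1.81531273e-04, -3.40179491e+01, -3.02426040e+01,  7.16132345e-02,
        3.29157757e-02, -1.65756910e-04]), 'tool_pos': array([ 0.18730465, -0.51654034,  0.2043151 ]), 'ee_rot': array([-3.13941109e+00, -2.14685319e-04,  3.47787369e-01]), 'wrist_force': array([ 0.46910318, -0.5791619 , -0.42610059]), 'wrist_torque': array([-0.02423874,  0.00500178,  0.02450704]), 'width': 0.09399038283999407}
top [[485.9, 0.0, 324.7], [0.0, 485.9, 200.7], [0.0, 0.0, 1.0]] [[-0.0237, -0.9982, 0.0552, 0.4771], [-0.9997, 0.0232, -0.0098, 0.1137], [0.0085, -0.0554, -0.9984, 1.2503], [0.0, 0.0, 0.0, 1.0]]
side [[376.0, 0.0, 319.2], [0.0, 376.0, 203.2], [0.0, 0.0, 1.0]] [[-0.9967, -0.0239, 0.078, 0.4725], [-0.08, 0.4769, -0.8753, 0.8784], [-0.0163, -0.8786, -0.4772, 0.5138], [0.0, 0.0, 0.0, 1.0]]
wrist [[318.2, 0.0, 320.4], [0.0, 318.2, 195.5], [0.0, 0.0, 1.0]] [[0.3414, -0.9136, -0.221, 0.251], [-0.9399, -0.3323, -0.078, -0.4953], [-0.0022, 0.2344, -0.9721, 0.3848], [0.0, 0.0, 0.0, 1.0]]
```

View pics/top0.png

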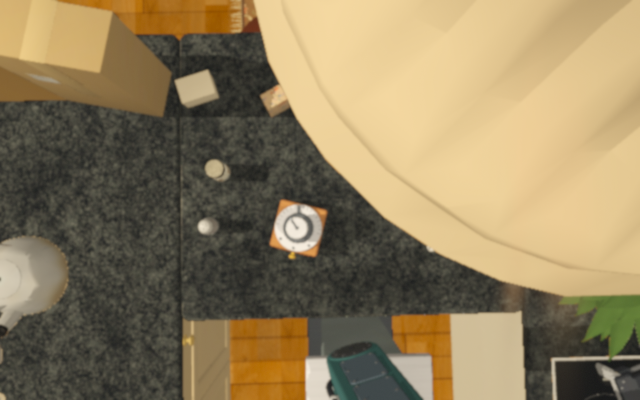

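View pics/side0.png

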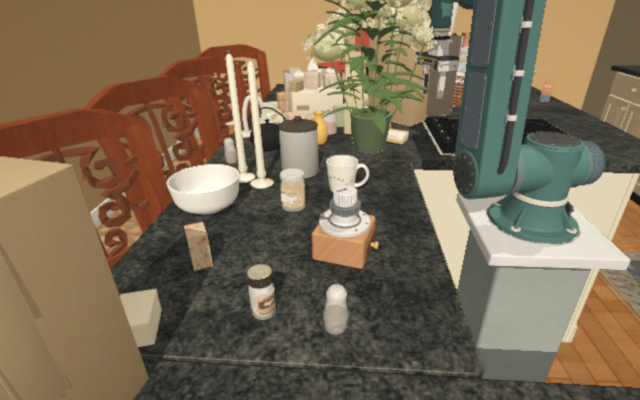

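View pics/wrist0.png

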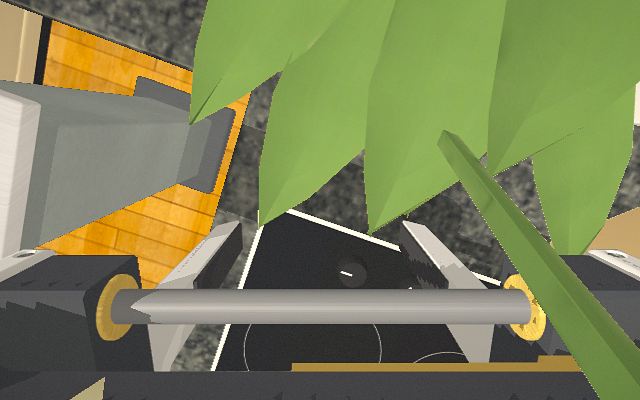

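```bash
cat > h.py <<'E'
from bench import robot
import cv2,numpy as np
def px2w(s,u,v,z):
    K=s["camera_matrix"];T=s["world_from_camera"]
    d=T[:3,:3]@np.linalg.solve(K,[u,v,1.]);o=T[:3,3];return o+d*(z-o[2])/d[2]
def w2px(s,p):
    T=np.linalg.inv(s["world_from_camera"]);c=T[:3,:3]@np.asarray(p)+T[:3,3];q=s["camera_matrix"]@c;return q[:2]/q[2]
E
python3 - <<'E'
import cv2
a=cv2.imread("pics/top0.png")[180:280,240:350];b=cv2.imread("pics/side0.png")[140:290,270:420]
cv2.imwrite("pics/top0z.png",cv2.resize(a,None,fx=6,fy=6,interpolation=cv2.INTER_CUBIC));cv2.imwrite("pics/side0z.png",cv2.resize(b,None,fx=4,fy=4,interpolation=cv2.INTER_CUBIC))
E
```

```text
(no output)
```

View pics/top0z.png

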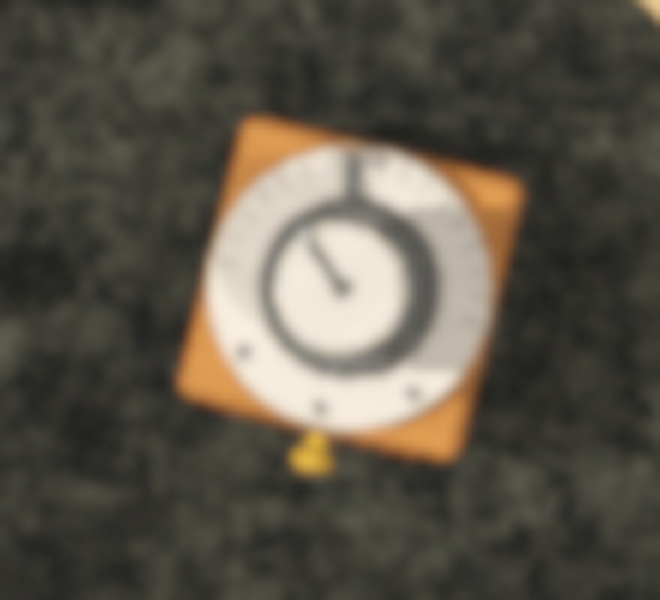

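View pics/side0z.png

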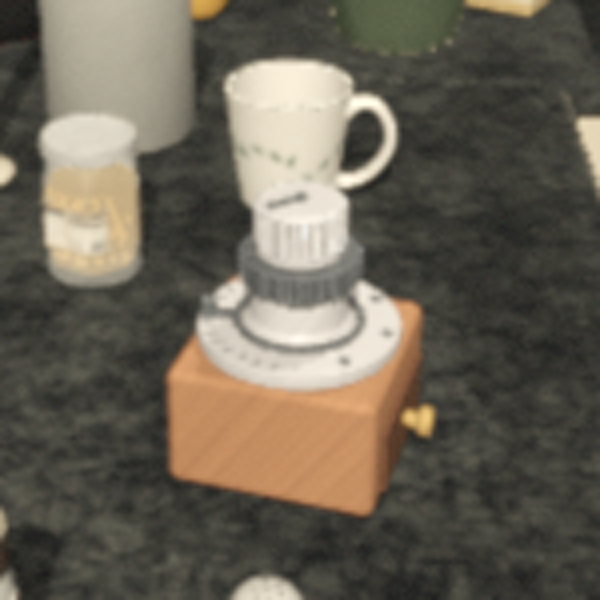

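```bash
python3 - <<'E'
from h import *
s=robot.snapshot("top");t=robot.snapshot("side")
f=lambda x,y:((x+.5)/6-.5+240,(y+.5)/6-.5+180)
g=lambda x,y:((x+.5)/4-.5+270,(y+.5)/4-.5+140)
c=px2w(s,*f(338,291),.162);d=px2w(s,*f(350,288),.088);m=px2w(s,*f(353,160),.1);p=px2w(s,*f(308,236),.162)
print("barrel c",c,"deck c",d,"mark",m)
print("side c",px2w(t,*g(301,200),.162),px2w(t,*g(299,335),.088), "mark",px2w(t,*g(211,302),.1))
print("ptr",px2w(t,*g(268,204),.162),p)
for n,q in [("bar",p-c),("mk",m-d)]: print(n,np.arctan2(q[1],q[0]),np.hypot(*q[:2]))
b=px2w(s,*f(525,185),.085)-px2w(s,*f(457,465),.085);print("base yaw",np.arctan2(b[1],b[0]))
for nm,u,v,z in[("mug",342,195,0),("honey",292,208,0),("spice",263,317,0),("mill",336,332,0)]:print(nm,px2w(t,u,v,z))
E
```

```text
barrel c [0.47760461 0.16879604 0.162     ] deck c [0.4787147  0.16774394 0.088     ] mark [0.52910725 0.16496203 0.1       ]
side c [0.48090621 0.17092732 0.162     ] [0.48048418 0.18537951 0.088     ] mark [0.52876406 0.17320179 0.1       ]
ptr [0.49796965 0.1764197  0.162     ] [0.49834019 0.17955554 0.162     ]
bar 0.47864555082002863 0.023360891351460963
mk -0.05514879785218197 0.05046928174705748
base yaw -0.2620953074914338
mug [ 0.49260564 -0.11853282  0.        ]
honey [ 0.63032688 -0.03221084  0.        ]
spice [0.62482643 0.37954713 0.        ]
mill [0.48908234 0.40632892 0.        ]
```

```bash
python3 - <<'E'
from h import *
t=robot.snapshot("side")
print("pot",px2w(t,371,150,0),"candle holder etc",px2w(t,300,175,0))
o=robot.get_obs();print(o["tool_pos"],o["ee_rot"])
y=o["ee_rot"][2]
d=np.array([.478,.168])-o["tool_pos"][:2]
print(d@[np.cos(y),np.sin(y)],d@[np.sin(y),-np.cos(y)])
E
```

```text
pot [ 0.39142002 -0.50169072  0.        ] candle holder etc [ 0.63593223 -0.25702765  0.        ]
[ 0.18741219 -0.5168962   0.20506808] [-3.14085051e+00 -7.52566948e-05  3.47796000e-01]
0.5066200437705333 -0.5448487887065231
```

Emit:
servo_tool(
  rows=[
    [[0,-0.2,0],0],
    [[0,-0.5,0],0],
    [[0,-0.8,0],0],
    [[0,-1,0],0],
  ],
  grip=-1,
)

```text
time: 0.63
tool_pos: [0.1597, -0.4403, 0.2054]
ee_rot: [-3.141, -0.0, 0.348]
wrist_force: [0.2, 0.8, 0.5]
width: 0.0939
```

Emit:
servo_tool(
  rows=[
    [[0,-0.3,0],0],
    [[0,-0.6,0],0],
    [[0,-1,0],0],
  ],
)

```text
time: 0.88
tool_pos: [0.1327, -0.3661, 0.2052]
ee_rot: [3.142, -0.0, 0.348]
wrist_force: [-0.3, 0.5, 0.1]
width: 0.094
```

Emit:
servo_tool(
  rows=[
    [[0.3,-0.25,0],0],
    [[0.65,-0.5,0],0],
    [[1,-0.77,0],0],
  ],
)

```text
time: 1.13
tool_pos: [0.1871, -0.2804, 0.2055]
ee_rot: [3.141, -0.0, 0.345]
wrist_force: [0.9, -0.3, -0.1]
width: 0.0941
```

Emit:
servo_tool(
  rows=[
    [[0.3,-0.25,0],0],
    [[0.65,-0.5,0],0],
    [[1,-0.77,0],0],
  ],
)

```text
time: 1.38
tool_pos: [0.2417, -0.1951, 0.2056]
ee_rot: [3.14, -0.001, 0.346]
wrist_force: [0.3, 0.0, -0.7]
width: 0.0941
```

Emit:
servo_tool(
  rows=[
    [[0.3,-0.25,0],0],
    [[0.65,-0.5,0],0],
    [[1,-0.77,0],0],
  ],
)

```text
time: 1.63
tool_pos: [0.2961, -0.1097, 0.2058]
ee_rot: [3.14, -0.001, 0.347]
wrist_force: [1.1, -1.1, -0.1]
width: 0.0941
```

Emit:
servo_tool(
  rows=[
    [[0.3,-0.25,0],0],
    [[0.65,-0.5,0],0],
    [[1,-0.77,0],0],
    [[1,-0.77,0],0],
  ],
)

```text
time: 1.97
tool_pos: [0.3515, -0.0209, 0.2054]
ee_rot: [-3.139, -0.002, 0.358]
wrist_force: [-0.3, -0.5, -0.8]
width: 0.0939
```

Emit:
servo_tool(
  rows=[
    [[0.3,-0.21,0],0],
    [[0.65,-0.47,0],0],
    [[1,-0.73,0],0],
  ],
)

```text
time: 2.22
tool_pos: [0.4055, 0.0568, 0.2057]
ee_rot: [3.141, -0.001, 0.347]
wrist_force: [0.8, -0.5, -0.3]
width: 0.0939
```

Emit:
servo_tool(
  rows=[
    [[0.3,-0.21,0],0],
    [[0.65,-0.47,0],0],
    [[1,-0.73,0],0],
    [[1,-0.73,0],0],
    [[1,-0.73,0],0],
  ],
)

```text
time: 2.63
tool_pos: [0.4604, 0.1386, 0.2047]
ee_rot: [3.141, 0.002, 0.35]
wrist_force: [-0.5, 0.0, 0.8]
width: 0.0938
```

Emit:
servo_tool(
  rows=[
    [[0.1,-0.1,0],-0.07],
    [[0.2,-0.15,0],-0.14],
    [[0.26,-0.2,0],-0.21],
    [[0.26,-0.2,0],-0.28],
    [[0.26,-0.2,0],-0.35],
    [[0.26,-0.2,0],-0.4],
    [[0.26,-0.2,0],-0.4],
    [[0.26,-0.2,0],-0.4],
  ],
)

```text
time: 3.3
tool_pos: [0.4741, 0.159, 0.2058]
ee_rot: [3.141, 0.0, 0.972]
wrist_force: [-0.2, 0.3, -0.1]
width: 0.0941
```

```bash
python3 - <<'E'
from h import *
o=robot.get_obs();print(o["tool_pos"],o["ee_rot"],o["joint_positions"])
for n in ["wrist","top","side"]:
    s=robot.snapshot(n);im=s["pixels"][:,:,::-1]
    if n!="wrist": print(n,w2px(s,[.478,.168,.162]))
    cv2.imwrite(f"pics/{n}1.png",im)
E
```

```text
[0.47413714 0.1590451  0.20582846] [3.14093488e+00 1.51549042e-04 9.72199907e-01] [ 2.10636037e-01 -2.46422265e-02  1.48499770e+00 -5.84182969e-04
  1.68089295e+00  8.09168120e-01]
top [296.26930596 227.89774635]
side [346.28882838 189.03385483]
```

View pics/wrist1.png

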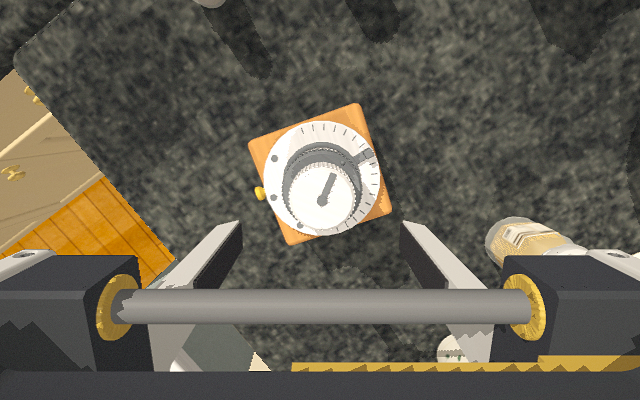

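View pics/side1.png

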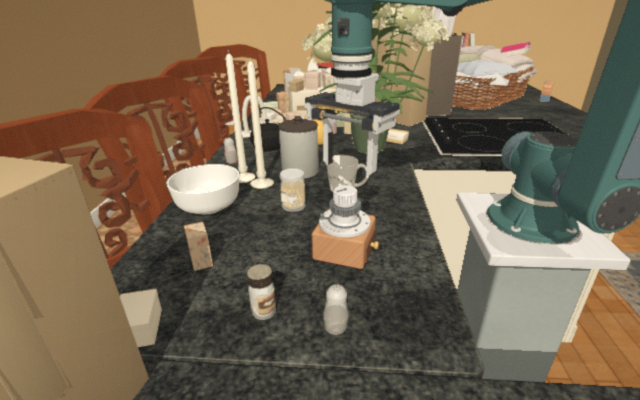

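```bash
python3 - <<'E'
import cv2
a=cv2.imread("pics/wrist1.png")[95:250,240:400]
cv2.imwrite("pics/w1z.png",cv2.resize(a,None,fx=5,fy=5,interpolation=cv2.INTER_CUBIC)[:600*2])
E
```

```text
(no output)
```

View pics/w1z.png

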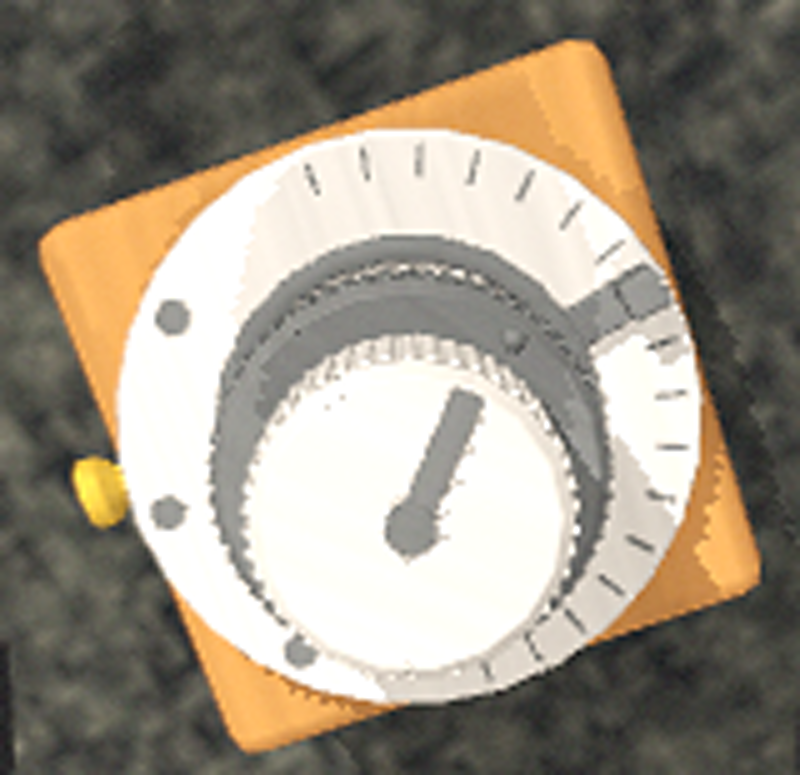

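```bash
cat >> h.py <<'E'
def meas(s,zf,x0,y0,c,p,m,d):
    f=lambda q:((q[0]+.5)/zf-.5+x0,(q[1]+.5)/zf-.5+y0)
    C=px2w(s,*f(c),.162);P=px2w(s,*f(p),.162);M=px2w(s,*f(m),.1);D=px2w(s,*f(d),.088)
    a=np.arctan2(*(P-C)[1::-1]);b=np.arctan2(*(M-D)[1::-1]);b2=np.arctan2(*(M-C)[1::-1])
    print("C",C.round(4),"D",D.round(4),"M",M.round(4),"r",np.hypot(*(M-D)[:2]),np.hypot(*(P-C)[:2]));print("bar",a,"mark",b,b2,"diff",a-b,a-b2);return C
E
python3 - <<'E'
from h import *
s=robot.snapshot("wrist")
print(s["world_from_camera"].round(3))
C=meas(s,5,240,95,(411,521),(471,390),(646,290),(409,416))
o=robot.get_obs();y=o["ee_rot"][2];d=(C-o["tool_pos"])[:2];print(o["tool_pos"],d@[np.cos(y),np.sin(y)],d@[np.sin(y),-np.cos(y)])
E
```

```text
[[ 0.827 -0.546 -0.131  0.512]
 [-0.562 -0.804 -0.195  0.215]
 [ 0.001  0.235 -0.972  0.386]
 [ 0.     0.     0.     1.   ]]
C [0.4815 0.1671 0.162 ] D [0.4825 0.1687 0.088 ] M [0.5317 0.1656 0.1   ] r 0.04926672130303776 0.02103845427605588
bar 0.557345159550433 mark -0.06165695954005045 -0.028731654299285002 diff 0.6190021190904834 0.586076813849718
[0.47438779 0.15997596 0.20564487] 0.009859117609308486 0.0018592591565645665
```

Emit:
servo_tool(
  rows=[
    [[0.11,0.02,0.0],0],
    [[0.11,0.02,0.2],0],
    [[0.11,0.02,0.45],0],
    [[0.11,0.02,0.7],0],
    [[0.11,0.02,0.84],0],
    [[0.11,0.02,0.84],0],
    [[0.11,0.02,0.84],0],
  ],
)

```text
time: 4.08
tool_pos: [0.4807, 0.1671, 0.1379]
ee_rot: [-3.141, 0.001, 0.976]
wrist_force: [0.7, -0.0, -0.2]
width: 0.0941
```

Emit:
servo_tool(
  rows=[
    [[0,0,0],0],
    [[0,0,0],0],
    [[0,0,0],0],
    [[0,0,0],0],
    [[0,0,0],0],
    [[0,0,0],0],
    [[0,0,0],0],
    [[0,0,0],0],
  ],
  grip=1,
)

```text
time: 4.75
tool_pos: [0.4807, 0.1669, 0.1383]
ee_rot: [3.142, -0.0, 0.976]
wrist_force: [-0.5, 0.2, 0.2]
width: 0.0474
```

```bash
python3 - <<'E'
from h import *
o=robot.get_obs();print({k:np.round(v,4) for k,v in o.items()})
cv2.imwrite("pics/wrist2.png",robot.snapshot("wrist")["pixels"][:,:,::-1])
E
```

```text
{'time': np.float64(4.75), 'joint_positions': array([ 0.2227,  0.0188,  1.5757, -0.    ,  1.547 ,  0.8175]), 'qvel': array([-0.0006, -0.0008,  0.0002, -0.0004, -0.0007,  0.0004]), 'joint_torque': array([-6.54000e-02, -3.02655e+01, -2.94961e+01,  3.92000e-02,
       -1.01400e-01,  1.02000e-02]), 'tool_pos': array([0.4807, 0.1669, 0.1383]), 'ee_rot': array([ 3.1416, -0.    ,  0.9761]), 'wrist_force': array([-0.4831,  0.1917,  0.1543]), 'wrist_torque': array([-0.0032,  0.0392,  0.018 ]), 'width': np.float64(0.0474)}
```

View pics/wrist2.png

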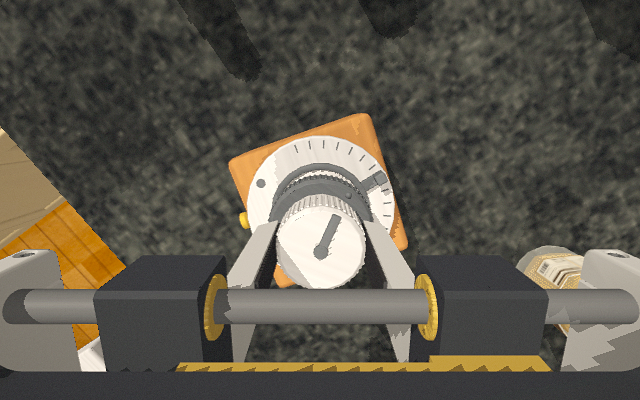

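Emit:
servo_tool(
  rows=[
    [[0,0,0],0.04],
    [[0,0,0],0.08],
    [[0,0,0],0.12],
    [[0,0,0],0.16],
    [[0,0,0],0.2],
    [[0,0,0],0.24],
    [[0,0,0],0.28],
    [[0,0,0],0.32],
    [[0,0,0],0.36],
    [[0,0,0],0.36],
    [[0,0,0],0.36],
  ],
)

```text
time: 5.72
tool_pos: [0.4806, 0.1671, 0.1383]
ee_rot: [-3.141, 0.0, 0.412]
wrist_force: [-1.4, 1.8, 2.0]
width: 0.0475
```

```bash
python3 - <<'E'
from h import *
o=robot.get_obs();print({k:np.round(v,4) for k,v in o.items()})
im=robot.snapshot("wrist")["pixels"][:,:,::-1]
cv2.imwrite("pics/wrist3.png",cv2.resize(im[120:300,220:430],None,fx=3.5,fy=3.3333,interpolation=cv2.INTER_CUBIC))
E
```

```text
{'time': np.float64(5.7167), 'joint_positions': array([2.2290e-01, 1.8800e-02, 1.5757e+00, 3.0000e-04, 1.5472e+00,
       1.3817e+00]), 'qvel': array([-0.0012,  0.0002, -0.0007,  0.0026,  0.0017,  0.0004]), 'joint_torque': array([-3.62800e-01, -2.99622e+01, -2.94930e+01, -1.90800e-01,
       -3.16800e-01,  2.94000e-02]), 'tool_pos': array([0.4806, 0.1671, 0.1383]), 'ee_rot': array([-3.1413e+00,  1.0000e-04,  4.1200e-01]), 'wrist_force': array([-1.355 ,  1.7819,  1.9516]), 'wrist_torque': array([ 0.0919,  0.1253, -0.0184]), 'width': np.float64(0.0475)}
```

View pics/wrist3.png

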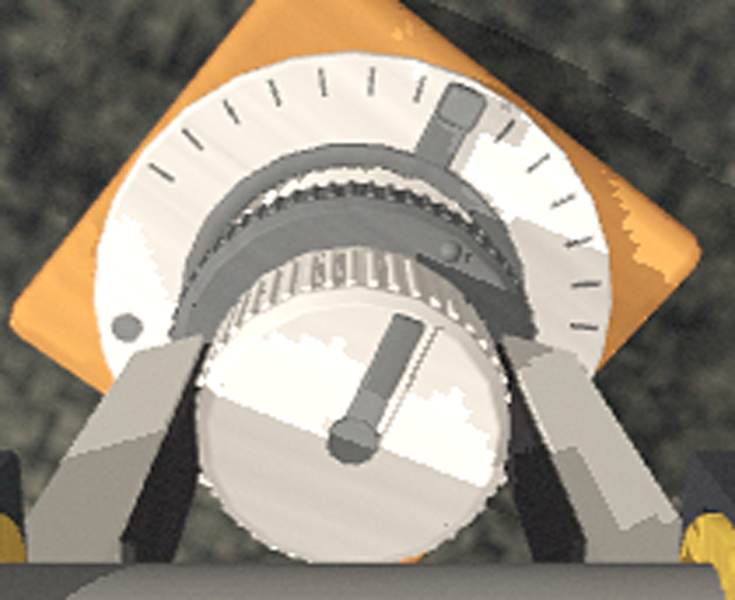

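```bash
python3 - <<'E'
from h import *
s=robot.snapshot("wrist")
f=lambda x,y:((x+.5)/3.5-.5+220,(y+.5)/3.333-.5+120)
C=px2w(s,*f(353,437),.162);P=px2w(s,*f(408,319),.162);M=px2w(s,*f(463,105),.1)
a=np.arctan2(*(P-C)[1::-1]);print(C,P,M,a)
for X in (C,np.array([.4806,.167,0]),np.array([.4805,.168,0])): b=np.arctan2(*(M-X)[1::-1]);print(b,a-b)
# edges of pointer line
A=px2w(s,*f(396,316),.162);B=px2w(s,*f(330,440),.162);print(np.arctan2(*(A-B)[1::-1]))
A=px2w(s,*f(422,321),.162);B=px2w(s,*f(377,428),.162);print(np.arctan2(*(A-B)[1::-1]))
E
```

```text
[0.48046214 0.16554433 0.162     ] [0.5016143  0.16597706 0.162     ] [0.53148909 0.16441838 0.1       ] 0.02045532725021783
-0.02206213749077119 0.042517464740989025
-0.050686797230537185 0.07114212448075502
-0.07012760923639519 0.09058293648661302
-0.03227870094249997
0.059179047592480015
```

Emit:
servo_tool(
  rows=[
    [[0,0,0],0.015],
    [[0,0,0],0.03],
    [[0,0,0],0.03],
    [[0,0,0],0.03],
    [[0,0,0],0.03],
  ],
)

```text
time: 6.23
tool_pos: [0.4806, 0.1671, 0.1383]
ee_rot: [-3.141, 0.0, 0.364]
wrist_force: [-1.2, 0.9, 2.6]
width: 0.0474
```

Emit:
servo_tool(
  rows=[
    [[0,0,0],0],
    [[0,0,0],0],
    [[0,0,0],0],
    [[0,0,0],0],
    [[0,0,0],0],
    [[0,0,0],0],
    [[0,0,-0.3],0],
    [[0,0,-0.6],0],
    [[0,0,-0.85],0],
    [[0,0,-0.85],0],
    [[0,0,-0.85],0],
  ],
  grip=-1,
)

```text
time: 7.15
tool_pos: [0.4815, 0.167, 0.2072]
ee_rot: [3.141, -0.003, 0.363]
wrist_force: [0.9, -0.3, -0.2]
width: 0.0935
```

```bash
python3 - <<'E'
from h import *
o=robot.get_obs();print(o["tool_pos"],o["ee_rot"],o["width"])
s=robot.snapshot("wrist");np.save("s4.npy",s,allow_pickle=True)
im=s["pixels"][:,:,::-1]
cv2.imwrite("pics/wrist4.png",cv2.resize(im[90:240,230:410],None,fx=4,fy=4,interpolation=cv2.INTER_CUBIC))
E
```

```text
[0.48145039 0.16703995 0.2071867 ] [ 3.14106825e+00 -2.76698019e-03  3.63410718e-01] 0.093535209447496
```

View pics/wrist4.png

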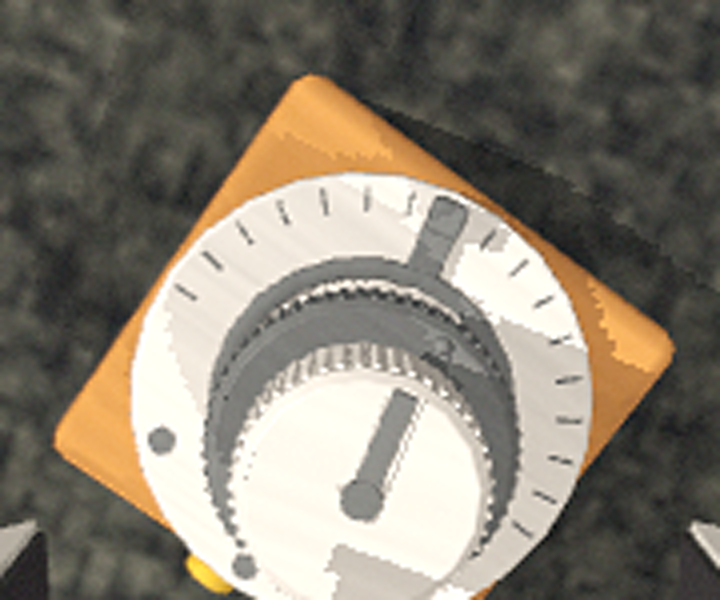

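```bash
python3 - <<'E'
from h import *
s=np.load("s4.npy",allow_pickle=True).item()
f=lambda x,y:((x+.5)/4-.5+230,(y+.5)/4-.5+90)
C=px2w(s,*f(361,499),.162);P=px2w(s,*f(405,393),.162);M=px2w(s,*f(448,217),.1)
a=np.arctan2(*(P-C)[1::-1]);print(C,P,M,a)
for X in (C,np.array([.4806,.167,0]),np.array([.4805,.168,0])): b=np.arctan2(*(M-X)[1::-1]);print(b,a-b)
# tongue direction z=.09
A=px2w(s,*f(448,235),.09);B=px2w(s,*f(427,275),.09);print("tongue",np.arctan2(*(A-B)[1::-1]))
# render predictions
c=np.array([C[0],C[1]])
for z,r,ang in((.162,.0215,-.05),(.162,.0215,0),(.1,.05,-.05)): 
  q=w2px(s,[c[0]+r*np.cos(ang),c[1]+r*np.sin(ang),z]);print(z,ang,(q-[230,90])*4+1.5)
q=w2px(s,[c[0],c[1],.088]);print((q-[230,90])*4+1.5)
for dx in(-.056,.056): print([((w2px(s,[c[0]+.056*np.cos(t),c[1]+.056*np.sin(t),.088])-[230,90])*4+1.5).round() for t in (0.363+np.pi/2,.363-np.pi/2,.363)])
E
```

```text
[0.48042967 0.16562506 0.162     ] [0.50199555 0.16529644 0.162     ] [0.53132805 0.16424487 0.1       ] -0.015236767215550524
-0.027109899297963914 0.01187313208241339
-0.05425847019544554 0.03902170297989502
-0.07374512544241095 0.05850835822686043
tongue -0.11025900618685895
0.162 -0.05 [408.64694799 394.8997975 ]
0.162 0 [403.17885622 392.70108942]
0.1 -0.05 [451.05105706 222.84693851]
[361.3728743  410.27862457]
[array([129., 410.]), array([593., 410.]), array([362., 174.])]
[array([129., 410.]), array([593., 410.]), array([362., 174.])]
```

```bash
python3 - <<'E'
from h import *
s=np.load("s4.npy",allow_pickle=True).item();im=s["pixels"][:,:,::-1]
cv2.imwrite("pics/w4b.png",cv2.resize(im[135:220,310:360],None,fx=7,fy=7,interpolation=cv2.INTER_NEAREST))
E
```

```text
(no output)
```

View pics/w4b.png

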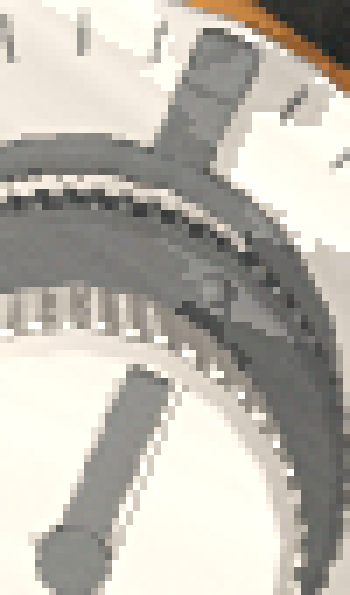

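Emit:
servo_tool(
  rows=[
    [[0,0,0],-0.06],
    [[0,0,0],-0.13],
    [[0,0,0],-0.2],
    [[0,0,0],-0.27],
    [[0,0,0],-0.34],
    [[0,0,0],-0.41],
    [[0,0,0],-0.47],
    [[0,0,0],-0.53],
    [[0,0,0],-0.53],
    [[0,0,0],-0.53],
  ],
)

```text
time: 8.03
tool_pos: [0.4799, 0.1667, 0.2043]
ee_rot: [-3.139, 0.002, 1.194]
wrist_force: [0.6, 1.3, 0.4]
width: 0.094
```

Emit:
servo_tool(
  rows=[
    [[0,0,0.2],0],
    [[0,0,0.5],0],
    [[0,0,0.8],0],
    [[0,0,1],0],
    [[0,0,1],0],
    [[0,0,1],0],
  ],
)

```text
time: 8.53
tool_pos: [0.4797, 0.1666, 0.1248]
ee_rot: [-3.139, 0.002, 1.195]
wrist_force: [0.4, 1.1, 0.3]
width: 0.0943
```

```bash
python3 - <<'E'
from h import *
o=robot.get_obs();print({k:np.round(v,4) for k,v in o.items()})
C=np.array([.4805,.1665]);y=o["ee_rot"][2];d=C-o["tool_pos"][:2];print(d@[np.cos(y),np.sin(y)],d@[np.sin(y),-np.cos(y)])
E
```

```text
{'time': np.float64(8.5333), 'joint_positions': array([ 2.2270e-01,  2.6400e-02,  1.5953e+00, -1.0000e-04,  1.5233e+00,
        5.9890e-01]), 'qvel': array([-0.0006, -0.0209, -0.0562,  0.0002,  0.0009, -0.0083]), 'joint_torque': array([-1.50000e-03, -2.95203e+01, -2.82338e+01,  6.52000e-02,
       -2.10000e-03,  9.00000e-03]), 'tool_pos': array([0.4797, 0.1666, 0.1248]), 'ee_rot': array([-3.1388e+00,  2.0000e-03,  1.1947e+00]), 'wrist_force': array([0.4495, 1.1303, 0.259 ]), 'wrist_torque': array([-0.0285, -0.0827, -0.0264]), 'width': np.float64(0.0943)}
0.00015342192296945804 0.0007876544640874389
```

Emit:
servo_tool(
  rows=[
    [[0,0.01,0.1],0],
    [[0,0.01,0.22],0],
    [[0,0.01,0.22],0],
    [[0,0.01,0.22],0],
  ],
)

```text
time: 8.87
tool_pos: [0.4813, 0.1665, 0.1084]
ee_rot: [-3.141, 0.0, 1.196]
wrist_force: [0.4, 0.6, -0.0]
width: 0.0937
```

Emit:
servo_tool(
  rows=[
    [[0,0,0],0],
    [[0,0,0],0],
    [[0,0,0],0],
    [[0,0,0],0],
    [[0,0,0],0],
    [[0,0,0],0],
    [[0,0,0],0],
  ],
  grip=1,
)

```text
time: 9.45
tool_pos: [0.4809, 0.167, 0.1089]
ee_rot: [-3.14, -0.0, 1.196]
wrist_force: [-2.6, 1.1, 1.9]
width: 0.0652
```

```bash
cat > st.py <<'E'
from h import *
o=robot.get_obs();print({k:np.round(o[k],4).tolist() for k in("time","tool_pos","ee_rot","wrist_force","wrist_torque","joint_torque","width")},o["joint_positions"][5])
E
python3 st.py
```

```text
{'time': 9.45, 'tool_pos': [0.4809, 0.167, 0.1089], 'ee_rot': [-3.1403, -0.0001, 1.1962], 'wrist_force': [-2.6307, 1.0645, 1.9235], 'wrist_torque': [0.2116, 0.574, -0.0956], 'joint_torque': [-1.0185, -29.5248, -29.2818, -0.5331, -1.0023, -0.0467], 'width': 0.0652} 0.596724921517033
```

Emit:
servo_tool(
  rows=[
    [[0,0,0],0.03],
    [[0,0,0],0.06],
    [[0,0,0],0.09],
    [[0,0,0],0.12],
    [[0,0,0],0.15],
    [[0,0,0],0.15],
    [[0,0,0],0.15],
  ],
)

```text
time: 10.03
tool_pos: [0.4809, 0.167, 0.1089]
ee_rot: [-3.14, 0.0, 0.962]
wrist_force: [-4.9, 1.0, 3.5]
width: 0.0653
```

```bash
python3 st.py
```

```text
{'time': 10.0333, 'tool_pos': [0.4809, 0.167, 0.1089], 'ee_rot': [-3.1403, 0.0002, 0.9618], 'wrist_force': [-4.8982, 0.9961, 3.513], 'wrist_torque': [0.2992, 0.8037, -0.0839], 'joint_torque': [-1.4393, -29.0151, -29.3016, -0.7989, -1.4128, -0.0056], 'width': 0.0653} 0.8311834224722086
```

Emit:
servo_tool(
  rows=[
    [[0,0,0],0.0125],
    [[0,0,0],0.025],
  ],
)

```text
time: 10.2
tool_pos: [0.4809, 0.167, 0.1089]
ee_rot: [-3.14, 0.0, 0.921]
wrist_force: [-5.4, 2.0, 5.2]
width: 0.0653
```

```bash
python3 st.py
```

```text
{'time': 10.2, 'tool_pos': [0.4809, 0.167, 0.1089], 'ee_rot': [-3.1403, 0.0002, 0.9207], 'wrist_force': [-5.3953, 2.0049, 5.201], 'wrist_torque': [0.3358, 0.9358, 0.0641], 'joint_torque': [-1.7457, -28.7578, -29.2889, -0.9084, -1.5991, -0.1571], 'width': 0.0653} 0.8722345268491346
```

Emit:
servo_tool(
  rows=[
    [[0,0,0],0.0125],
    [[0,0,0],0.025],
  ],
)

```text
time: 10.37
tool_pos: [0.4809, 0.167, 0.1089]
ee_rot: [-3.14, 0.0, 0.881]
wrist_force: [-5.6, 1.2, 4.7]
width: 0.0652
```

```bash
python3 st.py; python3 - <<'E'
from h import *
im=robot.snapshot("wrist")["pixels"][:,:,::-1]
cv2.imwrite("pics/wrist5.png",cv2.resize(im[120:300,220:430],None,fx=3.3333,fy=3.3333,interpolation=cv2.INTER_CUBIC))
E
```

```text
{'time': 10.3667, 'tool_pos': [0.4809, 0.167, 0.1089], 'ee_rot': [-3.1402, 0.0004, 0.8813], 'wrist_force': [-5.6098, 1.1643, 4.6662], 'wrist_torque': [0.3221, 0.9243, 0.0172], 'joint_torque': [-1.7554, -28.7484, -29.2943, -0.9171, -1.6077, -0.1378], 'width': 0.0652} 0.9115712450379782
```

View pics/wrist5.png

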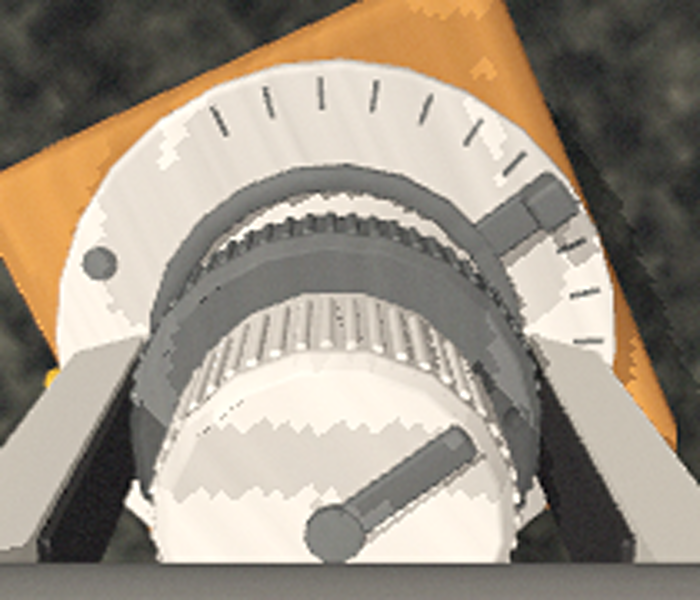

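Emit:
servo_tool(
  rows=[
    [[0,0,0],0.0125],
    [[0,0,0],0.025],
  ],
)

```text
time: 10.58
tool_pos: [0.4809, 0.167, 0.1089]
ee_rot: [-3.14, 0.0, 0.842]
wrist_force: [-4.7, 1.4, 4.5]
width: 0.0652
```

```bash
cat > st2.py <<'E'
from h import *
o=robot.get_obs();print(o["time"].round(2),"yaw %.4f tz %.3f j6 %.3f"%(o["ee_rot"][2],o["wrist_torque"][2],o["joint_torque"][5]),o["wrist_force"].round(1))
E
python3 st2.py
```

```text
Traceback (most recent call last):
  File "st2.py", line 2, in <module>
    o=robot.get_obs();print(o["time"].round(2),"yaw %.4f tz %.3f j6 %.3f"%(o["ee_rot"][2],o["wrist_torque"][2],o["joint_torque"][5]),o["wrist_force"].round(1))
                            ^^^^^^^^^^^^^^^
AttributeError: 'float' object has no attribute 'round'
```

Emit:
servo_tool(
  rows=[
    [[0,0,0],0.0125],
    [[0,0,0],0.025],
  ],
)

```text
time: 10.75
tool_pos: [0.4809, 0.167, 0.1089]
ee_rot: [-3.14, 0.0, 0.803]
wrist_force: [-4.8, 1.7, 4.7]
width: 0.0653
```

```bash
python3 st2.py
```

```text
Traceback (most recent call last):
  File "st2.py", line 2, in <module>
    o=robot.get_obs();print(o["time"].round(2),"yaw %.4f tz %.3f j6 %.3f"%(o["ee_rot"][2],o["wrist_torque"][2],o["joint_torque"][5]),o["wrist_force"].round(1))
                            ^^^^^^^^^^^^^^^
AttributeError: 'float' object has no attribute 'round'
```

Emit:
servo_tool(
  rows=[
    [[0,0,0],0.0125],
    [[0,0,0],0.025],
  ],
)

```text
time: 10.92
tool_pos: [0.4809, 0.167, 0.1089]
ee_rot: [-3.14, 0.0, 0.764]
wrist_force: [-5.4, 1.5, 4.7]
width: 0.0655
```

```bash
python3 st2.py
```

```text
Traceback (most recent call last):
  File "st2.py", line 2, in <module>
    o=robot.get_obs();print(o["time"].round(2),"yaw %.4f tz %.3f j6 %.3f"%(o["ee_rot"][2],o["wrist_torque"][2],o["joint_torque"][5]),o["wrist_force"].round(1))
                            ^^^^^^^^^^^^^^^
AttributeError: 'float' object has no attribute 'round'
```

```bash
sed -i 's/o\["time"\].round(2)/round(float(o["time"]),2)/' st2.py; python3 st2.py; python3 st2.py
```

```text
10.92 yaw 0.7636 tz 0.098 j6 -0.138 [-5.4  1.5  4.7]
10.92 yaw 0.7636 tz 0.098 j6 -0.138 [-5.4  1.5  4.7]
```

Still running free. Continuing one step at a time.

Emit:
servo_tool(
  rows=[
    [[0,0,0],0.0125],
    [[0,0,0],0.025],
  ],
)

```text
time: 11.08
tool_pos: [0.4809, 0.167, 0.1089]
ee_rot: [-3.14, 0.001, 0.724]
wrist_force: [-5.6, 2.2, 4.4]
width: 0.0651
```

```bash
python3 st2.py
```

```text
11.08 yaw 0.7243 tz 0.072 j6 -0.138 [-5.6  2.2  4.4]
```

Emit:
servo_tool(
  rows=[
    [[0,0,0],0.0125],
    [[0,0,0],0.025],
  ],
)

```text
time: 11.25
tool_pos: [0.4808, 0.167, 0.1089]
ee_rot: [-3.14, 0.001, 0.685]
wrist_force: [-5.2, 2.1, 5.1]
width: 0.0652
```

```bash
python3 st2.py
```

```text
11.25 yaw 0.6850 tz 0.094 j6 -0.138 [-5.2  2.1  5.1]
```

Emit:
servo_tool(
  rows=[
    [[0,0,0],0.0125],
    [[0,0,0],0.025],
  ],
)

```text
time: 11.42
tool_pos: [0.4808, 0.1671, 0.1088]
ee_rot: [-3.14, 0.001, 0.646]
wrist_force: [-5.2, 2.0, 4.5]
width: 0.065
```

```bash
python3 st2.py
```

```text
11.42 yaw 0.6458 tz 0.036 j6 -0.138 [-5.2  2.   4.5]
```

Emit:
servo_tool(
  rows=[
    [[0,0,0],0.0125],
    [[0,0,0],0.025],
  ],
)

```text
time: 11.58
tool_pos: [0.4808, 0.1671, 0.1089]
ee_rot: [-3.14, 0.001, 0.607]
wrist_force: [-5.7, 1.3, 4.2]
width: 0.065
```

```bash
python3 st2.py
```

```text
11.58 yaw 0.6065 tz 0.001 j6 -0.138 [-5.7  1.3  4.2]
```

Emit:
servo_tool(
  rows=[
    [[0,0,0],0.0125],
    [[0,0,0],0.025],
  ],
)

```text
time: 11.75
tool_pos: [0.4808, 0.1671, 0.1089]
ee_rot: [-3.14, 0.001, 0.567]
wrist_force: [-4.3, 2.1, 4.4]
width: 0.0649
```

```bash
python3 st2.py
```

```text
11.75 yaw 0.5672 tz 0.045 j6 -0.138 [-4.3  2.1  4.4]
```

Emit:
servo_tool(
  rows=[
    [[0,0,0],0.0125],
    [[0,0,0],0.025],
  ],
)

```text
time: 11.92
tool_pos: [0.4808, 0.1671, 0.1089]
ee_rot: [-3.14, 0.001, 0.528]
wrist_force: [-5.1, 1.5, 4.2]
width: 0.0651
```

```bash
python3 st2.py
```

```text
11.92 yaw 0.5280 tz 0.050 j6 -0.138 [-5.1  1.5  4.2]
```

Emit:
servo_tool(
  rows=[
    [[0,0,0],0.0125],
    [[0,0,0],0.025],
  ],
)

```text
time: 12.08
tool_pos: [0.4808, 0.1671, 0.1088]
ee_rot: [-3.14, 0.001, 0.489]
wrist_force: [-5.4, 2.1, 4.5]
width: 0.0653
```

```bash
python3 st2.py
```

```text
12.08 yaw 0.4887 tz 0.035 j6 -0.138 [-5.4  2.1  4.5]
```

Emit:
servo_tool(
  rows=[
    [[0,0,0],0.0125],
    [[0,0,0],0.025],
  ],
)

```text
time: 12.25
tool_pos: [0.4808, 0.1671, 0.1089]
ee_rot: [-3.14, 0.001, 0.449]
wrist_force: [-4.9, 2.6, 5.3]
width: 0.0653
```

```bash
python3 st2.py
```

```text
12.25 yaw 0.4495 tz 0.068 j6 -0.138 [-4.9  2.6  5.3]
```

Emit:
servo_tool(
  rows=[
    [[0,0,0],0.0125],
    [[0,0,0],0.025],
  ],
)

```text
time: 12.42
tool_pos: [0.4808, 0.1671, 0.1088]
ee_rot: [-3.14, 0.001, 0.41]
wrist_force: [-4.2, 1.9, 4.0]
width: 0.0654
```

```bash
python3 st2.py
```

```text
12.42 yaw 0.4102 tz 0.087 j6 -0.138 [-4.2  1.9  4. ]
```

Emit:
servo_tool(
  rows=[
    [[0,0,0],0.0125],
    [[0,0,0],0.025],
  ],
)

```text
time: 12.58
tool_pos: [0.4808, 0.1671, 0.1089]
ee_rot: [-3.14, 0.001, 0.371]
wrist_force: [-5.4, 2.0, 4.5]
width: 0.0653
```

```bash
python3 st2.py
```

```text
12.58 yaw 0.3709 tz 0.088 j6 -0.138 [-5.4  2.   4.5]
```

Emit:
servo_tool(
  rows=[
    [[0,0,0],0.0125],
    [[0,0,0],0.025],
  ],
)

```text
time: 12.75
tool_pos: [0.4808, 0.1671, 0.1089]
ee_rot: [-3.14, 0.001, 0.332]
wrist_force: [-6.2, 1.4, 3.2]
width: 0.0648
```

```bash
python3 st2.py
```

```text
12.75 yaw 0.3317 tz 0.035 j6 -0.138 [-6.2  1.4  3.2]
```

Emit:
servo_tool(
  rows=[
    [[0,0,0],0.0125],
    [[0,0,0],0.025],
  ],
)

```text
time: 12.92
tool_pos: [0.4808, 0.1671, 0.1089]
ee_rot: [-3.14, 0.001, 0.292]
wrist_force: [-4.8, 1.6, 4.6]
width: 0.0653
```

```bash
python3 st2.py
```

```text
12.92 yaw 0.2924 tz 0.062 j6 -0.138 [-4.8  1.6  4.6]
```

Emit:
servo_tool(
  rows=[
    [[0,0,0],0.0125],
    [[0,0,0],0.025],
  ],
)

```text
time: 13.08
tool_pos: [0.4808, 0.1671, 0.1089]
ee_rot: [-3.14, 0.001, 0.253]
wrist_force: [-5.0, 2.4, 4.3]
width: 0.065
```

```bash
python3 st2.py
```

```text
13.08 yaw 0.2531 tz 0.044 j6 -0.138 [-5.   2.4  4.3]
```

Emit:
servo_tool(
  rows=[
    [[0,0,0],0.0125],
    [[0,0,0],0.025],
  ],
)

```text
time: 13.25
tool_pos: [0.4808, 0.1672, 0.1089]
ee_rot: [-3.14, 0.001, 0.214]
wrist_force: [-5.4, 2.1, 4.6]
width: 0.0653
```

```bash
python3 st2.py
```

```text
13.25 yaw 0.2139 tz 0.092 j6 -0.138 [-5.4  2.1  4.6]
```

```bash
python3 - <<'E'
from h import *
im=robot.snapshot("wrist")["pixels"][:,:,::-1]
cv2.imwrite("pics/wrist6.png",cv2.resize(im[120:300,220:430],None,fx=3.3333,fy=3.3333,interpolation=cv2.INTER_CUBIC))
E
```

```text
(no output)
```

View pics/wrist6.png

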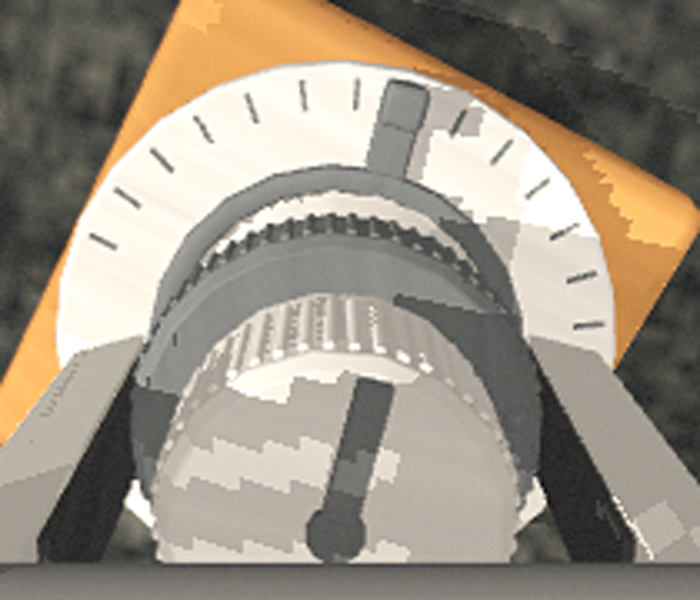

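Emit:
servo_tool(
  rows=[
    [[0,0,0],0.0125],
    [[0,0,0],0.025],
  ],
)

```text
time: 13.47
tool_pos: [0.4808, 0.1671, 0.1089]
ee_rot: [-3.14, 0.001, 0.175]
wrist_force: [-5.1, 2.4, 4.7]
width: 0.0653
```

```bash
python3 st2.py
```

```text
13.47 yaw 0.1746 tz 0.088 j6 -0.147 [-5.1  2.4  4.7]
```

Emit:
servo_tool(
  rows=[
    [[0,0,0],0.0125],
    [[0,0,0],0.025],
  ],
)

```text
time: 13.63
tool_pos: [0.4808, 0.1672, 0.1089]
ee_rot: [-3.14, 0.001, 0.135]
wrist_force: [-5.4, 2.3, 5.8]
width: 0.0651
```

```bash
python3 st2.py
```

```text
13.63 yaw 0.1354 tz 0.090 j6 -0.138 [-5.4  2.3  5.8]
```

Emit:
servo_tool(
  rows=[
    [[0,0,0],0.0125],
    [[0,0,0],0.025],
  ],
)

```text
time: 13.8
tool_pos: [0.4808, 0.1672, 0.1089]
ee_rot: [-3.141, 0.001, 0.096]
wrist_force: [-5.2, 2.5, 4.2]
width: 0.0651
```

```bash
python3 st2.py
```

```text
13.8 yaw 0.0965 tz 0.226 j6 0.100 [-5.2  2.5  4.2]
```

Emit:
servo_tool(
  rows=[
    [[0,0,0],0.0125],
    [[0,0,0],0.025],
  ],
)

```text
time: 13.97
tool_pos: [0.4808, 0.1672, 0.1089]
ee_rot: [-3.141, 0.001, 0.058]
wrist_force: [-5.9, 2.4, 5.0]
width: 0.0653
```

```bash
python3 st2.py
```

```text
13.97 yaw 0.0577 tz 0.330 j6 0.152 [-5.9  2.4  5. ]
```

Emit:
servo_tool(
  rows=[
    [[0,0,0],0.0125],
    [[0,0,0],0.025],
  ],
)

```text
time: 14.13
tool_pos: [0.4808, 0.1672, 0.1089]
ee_rot: [-3.141, 0.001, 0.019]
wrist_force: [-5.5, 3.0, 4.6]
width: 0.0652
```

```bash
python3 st2.py
```

```text
14.13 yaw 0.0186 tz 0.438 j6 0.226 [-5.5  3.   4.6]
```

Emit:
servo_tool(
  rows=[
    [[0,0,0],0.008],
    [[0,0,0],0.016],
  ],
)

```text
time: 14.3
tool_pos: [0.4808, 0.1672, 0.1089]
ee_rot: [-3.141, 0.001, -0.006]
wrist_force: [-5.8, 2.5, 4.8]
width: 0.0649
```

```bash
python3 st2.py
```

```text
14.3 yaw -0.0060 tz 0.494 j6 0.345 [-5.8  2.5  4.8]
```

Emit:
servo_tool(
  rows=[
    [[0,0,0],0],
    [[0,0,0],0],
    [[0,0,0],0],
    [[0,0,0],0],
  ],
)

```text
time: 14.63
tool_pos: [0.4808, 0.1672, 0.1089]
ee_rot: [-3.141, 0.001, -0.006]
wrist_force: [-4.2, 1.4, 4.9]
width: 0.0653
```

```bash
python3 st2.py;python3 - <<'E'
from h import *
im=robot.snapshot("wrist")["pixels"][:,:,::-1]
cv2.imwrite("pics/wrist7.png",cv2.resize(im[120:300,220:430],None,fx=3.3333,fy=3.3333,interpolation=cv2.INTER_CUBIC))
E
```

```text
14.63 yaw -0.0056 tz 0.414 j6 0.372 [-4.2  1.4  4.9]
```

View pics/wrist7.png

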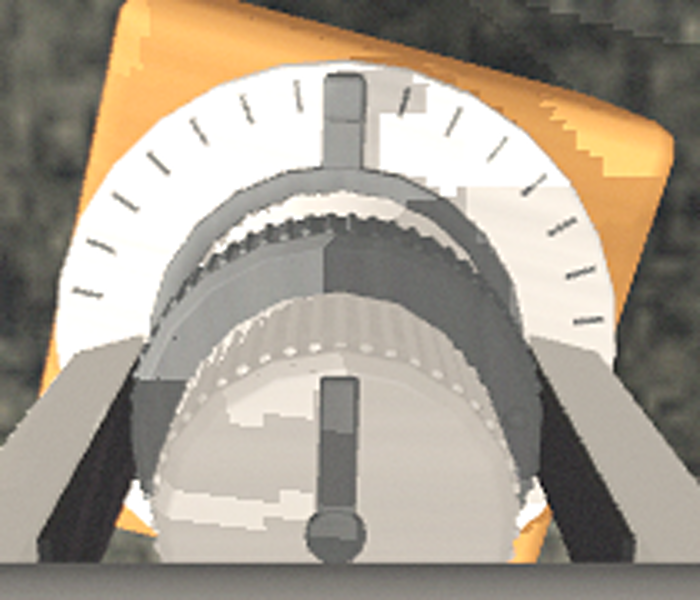

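Emit:
servo_tool(
  rows=[
    [[0,0,0],0],
    [[0,0,0],0],
    [[0,0,0],0],
    [[0,0,0],0],
    [[0,0,0],0],
    [[0,0,0],0],
    [[0,0,0],0],
    [[0,0,-0.3],0],
    [[0,0,-0.6],0],
    [[0,0,-1],0],
    [[0,0,-1],0],
  ],
  grip=-1,
)

```text
time: 15.6
tool_pos: [0.4848, 0.1673, 0.1957]
ee_rot: [-3.139, -0.012, -0.007]
wrist_force: [1.2, 0.5, 1.3]
width: 0.0937
```

Emit:
servo_tool(
  rows=[
    [[0,0,-0.3],0],
    [[0,0,-0.6],0],
    [[0,0,-0.6],0],
    [[0,0,-0.6],0],
    [[0,0,-0.6],0],
  ],
)

```text
time: 16.02
tool_pos: [0.4812, 0.1665, 0.2355]
ee_rot: [3.141, 0.001, -0.007]
wrist_force: [-0.6, -0.2, -0.8]
width: 0.094
```

```bash
python3 st2.py;python3 - <<'E'
from h import *
s=robot.snapshot("wrist");np.save("s8.npy",s,allow_pickle=True);im=s["pixels"][:,:,::-1]
cv2.imwrite("pics/wrist8.png",cv2.resize(im[70:240,230:410],None,fx=3.5,fy=3.5,interpolation=cv2.INTER_CUBIC))
cv2.imwrite("pics/side8.png",robot.snapshot("side")["pixels"][:,:,::-1])
E
```

```text
16.02 yaw -0.0072 tz -0.014 j6 0.000 [-0.6 -0.2 -0.8]
```

View pics/wrist8.png

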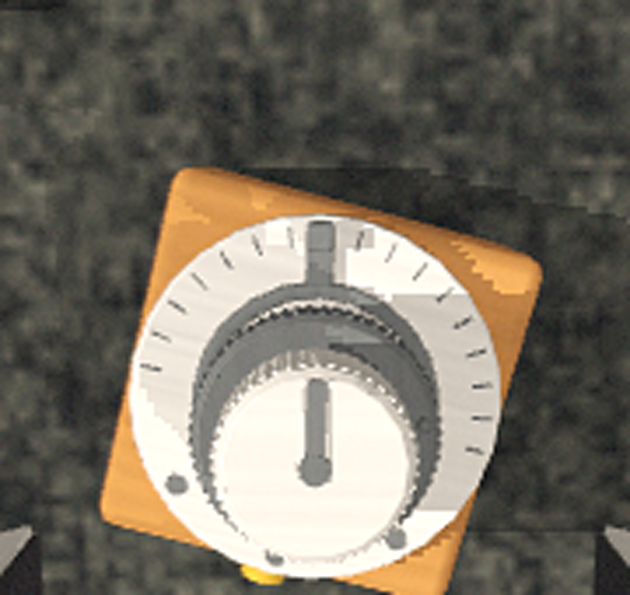

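View pics/side8.png

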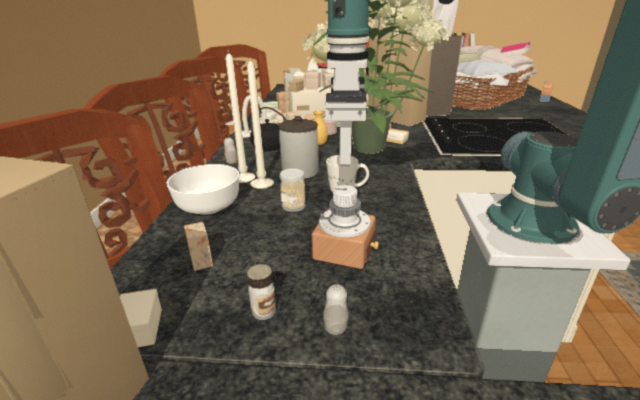

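```bash
python3 -c "
from bench import robot
print(robot.close_job())"
```

```text
the job is handed in; nothing more can be done
None
```

The barrel is set on the marker and the lock ring is nipped up. I handed the job in at about 16 s with the gripper open and clear above the grinder; it gave no verdict.

- **Barrel:** I turned it about 0.61 rad clockwise and let go. The close-up measurements put the pointer about 0.01–0.06 rad from the marker, depending on the centre used.
- **Lock ring:** It ran free for about 1.07 rad, then seated. I tightened it a further 0.10–0.14 rad or so.
- **Torque:** The wrist sensor read 0.49 N m while the ring was still turning and 0.41 N m after it stopped. Its noise is a few hundredths, so I take the tightness as about 0.41–0.48 N m. The motor torque of joint 6, the last wrist joint, jumped and rose in step but less evenly. That may be because it also depends on how fast the joint turns.
- **After letting go:** The last wrist picture shows the pointer still on the marker, within about 0.01–0.02 rad, and the wrist force is near zero. In the side picture the mug, honey jar, mill and spice jar look unmoved.
- **Disagreement:** Early on, the top and wrist cameras differed by about 0.05–0.08 rad on the starting pointer angle. I relied on the wrist close-ups. I did not check the final angle with the top camera, because the arm blocked its view.

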